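# Take the basket out of a water strainer for washing

### The arm

A 6-joint arm with a two-finger parallel gripper is mounted at the origin on a cart in front of the work surface, level with it; the furniture and walls round the work are solid. World frame = base frame: x ahead of the robot, y to its left, z up, the work surface at z = 0. Lengths are in m, angles in degrees, forces in N, time in s.
With the tool pointing down it reaches from about 0.4 to 0.825 m from the base axis. Payload 7 kg.
Tool frame: the origin (TCP) lies on the centre line of the jaws, within the pads' length; the fingertips stand 22 mm ahead of it and the grasp point (between the pads) lies 3 mm ahead of it; z points along the fingers, y is the line along which they close (so a half turn about z gives the same grasp; the last joint's range is limited). The gripper opens to 88 mm and grips with 3 to 60 N. Pads are 19 mm wide; open, the fingers measure 130 mm over their backs; the gripper's body (78 mm by 193 mm) begins 47 mm behind the grasp point.
Start: joints at [-58.264, 20.546, 0.682, 0, -70.136, -16.507], TCP at [0.177, -0.651, 0.249] pointing down, gripper open.
Joint ranges: [-176.03, 176.03], [-82.01, 121.73], [-58.28, 71.71], [-173.87, 95.51], [-174.79, -0.11], [-173.66, 173.66]. Speed limits (degrees/s): [136.94, 136.94, 172.46, 180, 180, 180].

### API

Orientations are given as [roll, pitch, yaw] about the fixed x, y, z axes, in that order (R = Rz(yaw) Ry(pitch) Rx(roll)).
In Python, from plant import get_state, cams, r gives the robot as it stands.
- The arm moves only by the tool apply_moves, never from a script. Its argument "targets" is a list of rows, each an object with "dp": the shift along the world's x, y, z in m, a list of three; "yaw": the turn about the world's z in degrees. In form: [{"dp": [x, y, z], "yaw": yaw}, ...]. A call has 1 to 20 rows; each row is the pose to reach, as a shift and turn from the pose commanded when the call began; what a row does not reach only later rows make up. A row lasts 1/12 s, in which the tool goes at most 41.7 mm and 7.16 degrees, less where a joint would pass 70% of its speed; a pose out of reach is approached as far as the arm can. A call with a gripper value outside its range is refused whole. "grip" is the gripper command: -1 is fully open, 1 is shut, values between are in proportion, set as the call begins (left out, the last holds). The fingers move at their own pace and stop on an object; "squeeze" is the grip in N (left out, the last holds). Time passes only in rows, so rows that repeat a pose let the fingers close. It gives the time, the measured TCP pose, the force, the opening and the grip force at its end, in the units of the state.
- get_state(): the state, without advancing time (a new reading comes with each control period).
- cams.capture(name): name is "scene" or "side" or "wrist"; returns a dict with "image" (480x640x3 uint8, red, green, blue), "range_z" (480x640 float32, m along the optical axis (not along the pixel's ray), 0 where there is no reading), "fx", "fy", "cx", "cy" (pixels), "R" (3x3) and "t" (3): a world point X has camera coordinates R X + t; the wrist camera has in their place "T_tool_cam" (4x4, takes a point from camera to tool coordinates, whose origin is the TCP and whose axes are the flange's). Camera axes: x right, y down, z forward; pixel columns grow to the right and rows downward; lengths in m; the calibration is good to about 2 mm. A picture is of the moment at which its call begins: read the wrist's pose just before it.
- r.close_job(): hands the job in; it is judged then, once.
The state is a dict: "time_s": time; "joints": joint angles; "qd": joint speeds; "joint_torque": joint torques, N m; "tcp_pos": TCP position; "eef_rot": TCP orientation; "contact_force": force on the tool from outside, world axes, zero at the start; "moment": the same for the moment, N m; "gripper_width": finger opening in m; "gripper_force": force on a finger pad.
Only numpy, scipy, OpenCV 4.12 (cv2) and the standard library are available. Lean on these libraries where they do the work, as an engineer would, in place of code of your own. Each camera call takes 0.05 s, during which the arm holds its last target. There are 200 camera calls.

### The job

The strainer is due for cleaning: unscrew its yellow cap all the way (anticlockwise), swing the cap up by the red thumb tab until it stays open by itself, then lift the white basket out by its handle and stand it upright in the empty blue bin. Keep the basket upright so that the grit stays in it, set it down rather than let it drop, and leave the other things on the bench where they are.

Things in the scene. Friction and masses are not known exactly. Their poses are not given: they have to be found in the camera images.
- strainer_pot: black upright strainer pot with a brass hose tail at either side, bolted to an aluminium plate 136 x 120 mm; fixed. Origin: on the pot's axis at the underside of the plate (on the worktop). Its x axis points from the thumb tab to the hinge, z up. Round bowl 93 mm outside; the neck's open top is 125 mm above the origin, bore 74 mm
- screw_cap (a joint): turn of the yellow screw cap (100 mm wide) in the steel ring that holds it captive: 0 = fully tight, grows as it is unscrewed anticlockwise seen from above, 1.95 = end stop; its two lugs leave the thread at about 1.7, before that the lid cannot be swung. The cap rises 3 mm per radian. Turning takes about 0.2 N m
- wing (a point): grip point on the wing that stands up from the middle of the yellow cap, on the cap's axis: a bar 58 mm long, 14 mm thick, 26 mm high; axes: x along the wing, y across its thickness, z along the cap's axis; turns and rises with the cap. The point is at the height of the wing's top; the cap's flat top lies 24 mm below it
- lid (a joint): swing of the steel ring with its cap about the hinge behind the neck: 0 = shut, 1.57 = upright, 2.05 = open stop; it stays open from about 1.5 on
- lid_hinge (a point): middle of the lid's hinge axis, 64 mm behind the pot's axis, 117 mm above the worktop; the axis is the pot's y, the lid opens up and away from the tab's side
- tab (a point): grip point on the red thumb tab in front of the lid, 147 mm from the hinge axis and 20 mm above it when shut; the tab is 16 mm wide across (the point's y, along the hinge), 8 mm thick, stands from 18 mm below to 14 mm above the point. Pinched across its width it can pivot between the fingers as the lid swings. Its axes turn with the lid
- basket: white slotted strainer basket with a bail handle, 68 mm wide, 75 mm high to its rim, 101 mm to the top of its handle, about 0.12 kg; loose. Origin: centre of its underside, z up. It stands in the pot on a floor 48 mm above the worktop, its rim 2 mm below the pot's
- handle (a point): grip point on the basket's handle, on its axis, 97 mm above its underside: a bar 44 mm long along the basket's x, 12 mm thick across (y), 14 mm high; the point is 4 mm below the bar's top and 22 mm above the basket's rim
- wash_bin: empty small blue bin, 129 x 102 x 62 mm, with a lower lip (27 mm) at its -x end; loose, 0.3 kg. Origin: centre of its underside. Inside about 103 mm (x, from -49 to 54) by 84 mm (y), floor 2 mm thick
- tape_measure: yellow tape measure, 38 x 87 x 60 mm, a bystander
- bellows: black ribbed rubber bellows lying on its side, 60 x 97 x 61 mm, a bystander
- black_tape: roll of black tape lying flat, 53 x 51 x 19 mm, a bystander

How it is judged (in metres and radians):
On the way, in this order (a step that is already met when the one before it is completed fails the run):
1. the cap is unscrewed (past 1.6 rad) while the lid is still shut (value of joint screw_cap above 1.6 rad and value of joint lid below 0.15 rad), for 0.1 s.
2. the lid is swung up past 1.5 rad with the basket still in the pot (value of joint lid above 1.5 rad and z of basket in the frame of strainer_pot below 0.07 m), for 0.1 s.
At the end, for the whole second after the job is handed in: The cap is unscrewed (joint past 1.6 rad) and the lid stands open by itself (past 1.5 rad); the basket stands upright (within 0.1 rad) and at rest on the floor of the upright blue bin (underside within 12 mm of the bin's underside, centre within 35 mm of the bin's centre) (value of joint screw_cap above 1.6 rad and value of joint lid above 1.5 rad and z of basket in the frame of wash_bin between -0.005 and 0.012 m and horizontal distance between basket and wash_bin below 0.035 m and angle between each of basket, wash_bin's own z axis and vertical below 0.1 rad and linear speed of basket below 0.02 m/s); the robot touches nothing.
It fails at once if the basket is tipped by more than 0.5 rad (angle between basket's own z axis and vertical above 0.5 rad).
It fails at once if the basket is let fall (faster than 0.5 m/s while no finger holds it) (linear speed of basket above 0.5 m/s and contact force between the fingers and basket below 0.1 N).
It fails at once if a bystander is moved by more than 30 mm (distance of any of tape_measure, bellows, black_tape from where it was at the start of the episode above 0.03 m).
It also fails if it takes over 72 s, if anything falls off the work surface, if the arm or the gripper's body presses on something with over 40 N, if the wrist force passes 120 N, or if a joint passes its speed limit or range.

## Working session

There is one attempt and no reset: what is moved stays moved. The work goes in short steps, Python scripts to look and compute and a tool call to move; the robot and the scene stay as the last step left them, time stands still between calls to the robot, and variables do not carry over. Pictures are saved under pics/ and viewed, at most 10 in all, crops included, and the job is handed in when it is done.

Besides the shell and the picture viewer there is one more tool, called after "Call:" as name(argument=value, ...), one argument or row to a line, values as JSON. apply_moves: Moves the arm, as the interface text tells. Its arguments: {"type":"object","properties":{"targets":{"type":"array","items":{"type":"object","properties":{"dp":{"type":"array","items":{"type":"number"}},"yaw":{"type":"number"}}}},"grip":{"type":"number"},"squeeze":{"type":"number"}},"required":["targets"]}

```bash
ls; mkdir -p pics; cat > h.py <<'E'
import numpy as np, cv2
from plant import get_state, cams, r
def shot(name,fn):
    s=get_state(); c=cams.capture(name); cv2.imwrite(f'pics/{fn}.png',c['image'][:,:,::-1])
    np.savez(f'pics/{fn}.npz',**{k:np.asarray(v) for k,v in c.items()},tcp=s['tcp_pos'],rot=s['eef_rot']); return c
def cloud(c):
    z=np.asarray(c['range_z']); v,u=np.mgrid[:480,:640]
    P=np.stack([(u-c['cx'])/c['fx']*z,(v-c['cy'])/c['fy']*z,z],-1)
    return (P-np.asarray(c['t']))@np.asarray(c['R'])   # R^T (P-t)
E
python3 - <<'E'
from h import *
print(get_state())
a=shot('scene','s0');b=shot('side','d0')
cv2.imwrite('pics/both0.png',cv2.resize(np.hstack([a['image'],b['image']])[:,:,::-1],(800,300)))
E
```

```text
pics
{'time_s': 0.0, 'joints': array([-5.82636359e+01,  2.05894202e+01,  6.32920666e-01, -2.03173230e-02,
       -7.01342369e+01, -1.65076961e+01]), 'qd': array([-0.0629221 , -0.04255288, -0.05420263, -0.02684717, -0.04810848,
       -0.03795348]), 'joint_torque': array([ 2.75812827e-04, -5.82719886e+01,  2.93051594e+01,  6.99706793e+00,
        7.03178113e-03, -9.70552696e-05]), 'tcp_pos': array([ 0.17717141, -0.65086318,  0.24763829]), 'eef_rot': array([ 1.79907576e+02, -7.47240716e-03, -1.64778245e+02]), 'contact_force': array([ 0.29556385, -0.61729422, -0.3414021 ]), 'moment': array([-0.05146877, -0.00216488,  0.002298  ]), 'gripper_force': 0.0, 'gripper_width': 0.08750648713737534}
```

View pics/s0.png

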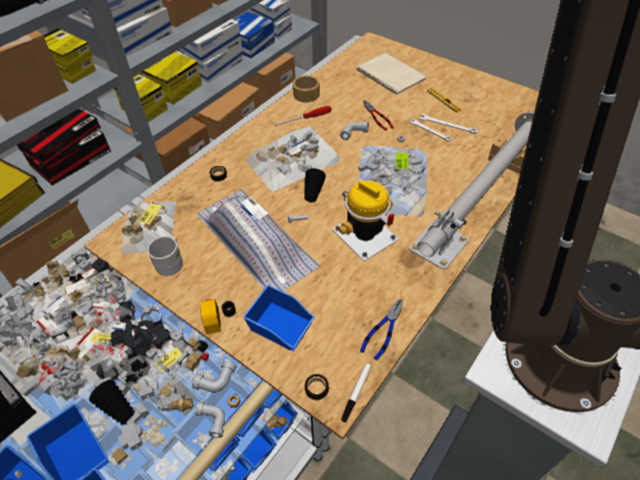

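View pics/d0.png

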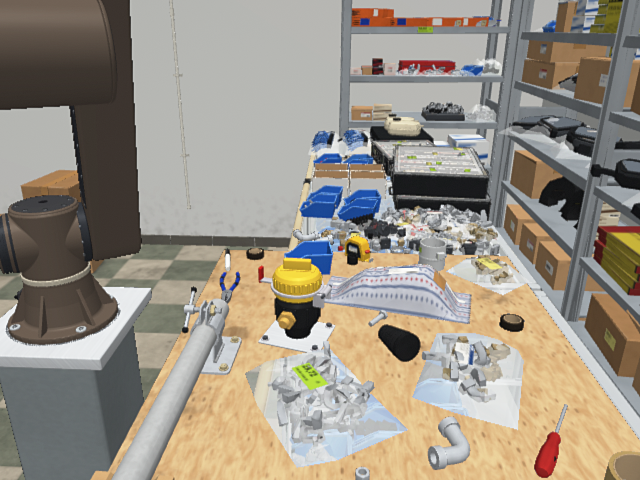

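The scene view shows the strainer's yellow cap at about (368,198) with the red tab at (390,219). The blue bin is at (280,318), the tape measure at (210,315), the black tape at (228,309) and the bellows at (314,185). The side view shows the cap at (297,280) and the tab at (262,272). Next I'll measure these from colour and range.

```bash
python3 - <<'E'
from h import *
for fn,boxes in (('s0',dict(cap=(340,170,400,225),red=(380,205,400,235),bin=(235,275,320,355),plate=(325,215,405,265))),('d0',dict(cap=(265,250,330,310),red=(250,260,272,285),bin=(285,235,335,278)))):
    c=dict(np.load(f'pics/{fn}.npz')); P=cloud(c); hsv=cv2.cvtColor(c['image'],cv2.COLOR_RGB2HSV).astype(int); H,S,V=[hsv[...,i] for i in range(3)]
    for n,(x0,y0,x1,y1) in boxes.items():
        m=np.zeros((480,640),bool); m[y0:y1,x0:x1]=1; m&=c['range_z']>0
        if n=='cap': m&=(H>18)&(H<34)&(S>150)
        if n=='red': m&=((H<8)|(H>172))&(S>150)
        if n=='bin': m&=(H>100)&(H<125)&(S>130)
        if n=='plate': m&=(P[...,2]<.02)&(S<40)&(V>150)
        Q=P[m]; print(fn,n,len(Q),'med',np.median(Q,0).round(4),'lo',np.percentile(Q,3,axis=0).round(4),'hi',np.percentile(Q,97,axis=0).round(4))
        if n=='cap':
            top=Q[Q[:,2]>Q[:,2].max()-.006]; print(' wing z',np.percentile(Q[:,2],[90,99]).round(4))
            for nm,q in (('wing',top),):
                rr=cv2.minAreaRect((q[:,:2]*1000).astype(np.float32)); print(nm,len(q),rr)
            h=np.histogram(Q[:,2],bins=np.arange(.08,.2,.004)); print(h[0],h[1][0])
            zt=np.percentile(Q[:,2],99)-.024; f=Q[abs(Q[:,2]-zt)<.004]; print(' flat',len(f),cv2.minEnclosingCircle((f[:,:2]*1000).astype(np.float32)))
        if n in('bin','plate'):
            for lo,hi in ((.054,.075),(.0,.015)):
                q=Q[(Q[:,2]>lo)&(Q[:,2]<hi)]
                if len(q)>10: print(lo,len(q),cv2.minAreaRect((q[:,:2]*1000).astype(np.float32)),q.mean(0).round(3))
E
```

```text
s0 cap 1276 med [ 0.5343 -0.0293  0.1556] lo [ 0.4972 -0.0808  0.097 ] hi [0.5817 0.0038 0.1812]
 wing z [0.1742 0.1827]
wing 78 ((542.917236328125, -44.00571823120117), (15.670821189880371, 53.356807708740234), 86.39432525634766)
[  0   7   8  15   9   0  11  23   1   0   1  18  39  44  40  59  85  87
 225 341  65  27  25  33  45  62   3   0   0] 0.08
 flat 500 ((542.3159790039062, -43.507659912109375), 46.262542724609375)
s0 red 49 med [ 0.4635 -0.0195  0.1385] lo [ 0.4605 -0.0257  0.1221] hi [ 0.4677 -0.0139  0.1514]
s0 bin 2627 med [0.5585 0.2901 0.0129] lo [ 0.4883  0.2505 -0.0005] hi [0.6091 0.3511 0.0613]
0.054 258 ((568.0841674804688, 302.95428466796875), (84.7219467163086, 102.02096557617188), 8.34930419921875) [0.583 0.306 0.06 ]
0.0 1245 ((545.3616943359375, 299.31561279296875), (118.31106567382812, 92.44702911376953), 7.202422142028809) [0.549 0.29  0.004]
s0 plate 853 med [ 0.5125 -0.0164  0.0058] lo [ 0.4742 -0.0872  0.0017] hi [0.6023 0.0223 0.0099]
0.0 849 ((543.6533203125, -45.51428985595703), (123.93093872070312, 135.33438110351562), 73.02886199951172) [ 0.521 -0.02
[... 181 characters left out ...]
6), (15.993330955505371, 55.90920639038086), 86.59661865234375)
[  0   0   0   0   5  12  21  63  39   1   6  57  84  76  92  84 119 112
 136 336  80  51  44  52  54  68   0   0   0] 0.08
 flat 460 ((545.9761962890625, -50.4775390625), 45.45991516113281)
d0 red 67 med [ 0.4665 -0.0282  0.1397] lo [ 0.4621 -0.0328  0.1209] hi [ 0.4713 -0.019   0.1516]
d0 bin 851 med [0.5725 0.3389 0.0411] lo [0.4992 0.2506 0.0136] hi [0.6106 0.3546 0.0625]
0.054 187 ((570.3951416015625, 302.0652160644531), (83.44269561767578, 112.38838195800781), 9.007577896118164) [0.576 0.296 0.059]
0.0 35 ((555.2840576171875, 300.5462951660156), (22.99738311767578, 131.4282684326172), 47.57495880126953) [0.587 0.273 0.01 ]
```

Call:
apply_moves(
  targets=[
    {"dp":[0.36,0.6,0.1],"yaw":-19},
    {"dp":[0.36,0.6,0.1],"yaw":-19},
    {"dp":[0.36,0.6,0.1],"yaw":-19},
    {"dp":[0.36,0.6,0.1],"yaw":-19},
    {"dp":[0.36,0.6,0.1],"yaw":-19},
    {"dp":[0.36,0.6,0.1],"yaw":-19},
    {"dp":[0.36,0.6,0.1],"yaw":-19},
    {"dp":[0.36,0.6,0.1],"yaw":-19},
    {"dp":[0.36,0.6,0.1],"yaw":-19},
    {"dp":[0.36,0.6,0.1],"yaw":-19},
    {"dp":[0.36,0.6,0.1],"yaw":-19},
    {"dp":[0.36,0.6,0.1],"yaw":-19},
    {"dp":[0.36,0.6,0.1],"yaw":-19},
    {"dp":[0.36,0.6,0.1],"yaw":-19},
    {"dp":[0.36,0.6,0.1],"yaw":-19},
    {"dp":[0.36,0.6,0.1],"yaw":-19},
    {"dp":[0.36,0.6,0.1],"yaw":-19},
    {"dp":[0.36,0.6,0.1],"yaw":-19},
    {"dp":[0.36,0.6,0.1],"yaw":-19},
    {"dp":[0.36,0.6,0.1],"yaw":-19},
  ],
)

```text
time_s: 1.77
tcp_pos: [0.537, -0.051, 0.3479]
eef_rot: [-180.0, -0.1, 176.3]
contact_force: [-1.1, 0.0, 0.4]
gripper_width: 0.0875
gripper_force: 0.0
```

```bash
cat >> h.py <<'E'
from scipy.spatial.transform import Rotation as Ro
def wrist(fn):
    s=get_state(); c=shot('wrist',fn); T=np.asarray(c['T_tool_cam'])
    z=c['range_z']; v,u=np.mgrid[:480,:640]
    P=np.stack([(u-c['cx'])/c['fx']*z,(v-c['cy'])/c['fy']*z,z],-1)
    Rt=Ro.from_euler('xyz',s['eef_rot'],degrees=True).as_matrix()
    return c,(P@T[:3,:3].T+T[:3,3])@Rt.T+s['tcp_pos']
def masks(c):
    hsv=cv2.cvtColor(c['image'],cv2.COLOR_RGB2HSV).astype(int); H,S,V=[hsv[...,i] for i in range(3)]; ok=c['range_z']>0
    return dict(yel=ok&(H>18)&(H<34)&(S>150),red=ok&((H<8)|(H>172))&(S>150),blue=ok&(H>100)&(H<125)&(S>130),white=ok&(S<40)&(V>150))
def rect(q): return cv2.minAreaRect((q[:,:2]*1000).astype(np.float32))
E
python3 - <<'E'
from h import *
c,P=wrist('w1'); s=get_state(); print(s['time_s'],s['tcp_pos'],s['eef_rot'],s['joints'])
M=masks(c)
for n in M:
    Q=P[M[n]]; print(n,len(Q),np.median(Q,0).round(4) if len(Q) else '')
Q=P[M['yel']]; Q=Q[(abs(Q[:,0]-.545)<.07)&(abs(Q[:,1]+.047)<.07)]
for lo,hi in ((.172,.19),(.148,.165)):
    q=Q[(Q[:,2]>lo)&(Q[:,2]<hi)]; print(lo,len(q),rect(q),np.median(q[:,2]),cv2.minEnclosingCircle((q[:,:2]*1000).astype(np.float32)))
E
```

```text
1.8167 [ 0.53681054 -0.05159659  0.34816642] [-1.79987870e+02 -4.98194515e-02  1.76227572e+02] [ 1.53400245e+01  4.80557432e+00 -6.90067360e+00 -4.95312967e-03
 -7.83447969e+01 -1.09111444e+02]
yel 14292 [ 0.5177 -0.0325  0.1572]
red 127 [ 0.4633 -0.026   0.149 ]
blue 10914 [0.5423 0.3109 0.014 ]
white 35378 [ 0.5262 -0.1809  0.0339]
0.172 867 ((542.3921508789062, -48.69451904296875), (13.931556701660156, 57.649391174316406), 84.76061248779297) 0.1797423808417058 ((542.3886108398438, -48.733367919921875), 28.91621208190918)
0.148 5735 ((542.5147705078125, -48.491371154785156), (95.44891357421875, 94.92208099365234), 37.87642288208008) 0.15597999900303688 ((542.2175903320312, -48.98416519165039), 48.38539505004883)
```

View pics/w1.png

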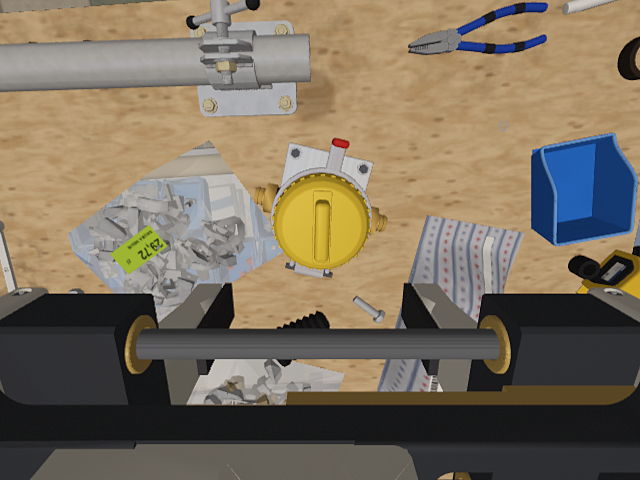

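The wrist view shows the wing at (322,230) running vertically, the tab at (340,143) and the bin at (585,190). The cap centre is at (0.5424, -0.0487) with the wing top at z = 0.180.

Call:
apply_moves(
  targets=[
    {"dp":[0.0055,0.0025,-0.04],"yaw":-1.4},
    {"dp":[0.0055,0.0025,-0.08],"yaw":-1.4},
    {"dp":[0.0055,0.0025,-0.11],"yaw":-1.4},
    {"dp":[0.0055,0.0025,-0.135],"yaw":-1.4},
    {"dp":[0.0055,0.0025,-0.15],"yaw":-1.4},
    {"dp":[0.0055,0.0025,-0.16],"yaw":-1.4},
    {"dp":[0.0055,0.0025,-0.165],"yaw":-1.4},
    {"dp":[0.0055,0.0025,-0.165],"yaw":-1.4},
    {"dp":[0.0055,0.0025,-0.165],"yaw":-1.4},
  ],
)

```text
time_s: 2.57
tcp_pos: [0.5432, -0.0492, 0.1845]
eef_rot: [180.0, 0.1, 174.8]
contact_force: [-0.0, -0.4, 0.4]
gripper_width: 0.0876
gripper_force: 0.0
```

Call:
apply_moves(
  targets=[
    {"dp":[0,0,0],"yaw":0},
    {"dp":[0,0,0],"yaw":0},
    {"dp":[0,0,0],"yaw":0},
    {"dp":[0,0,0],"yaw":0},
    {"dp":[0,0,0],"yaw":0},
    {"dp":[0,0,0],"yaw":0},
    {"dp":[0,0,0],"yaw":0},
    {"dp":[0,0,0],"yaw":0},
  ],
  grip=1,
  squeeze=30,
)

```text
time_s: 3.23
tcp_pos: [0.5428, -0.0488, 0.1836]
eef_rot: [-180.0, -0.0, 174.8]
contact_force: [0.4, -0.3, 1.4]
gripper_width: 0.0397
gripper_force: 0.0
```

Still closing (40 mm), so I'll give it more time.

Call:
apply_moves(
  targets=[
    {"dp":[0,0,0],"yaw":0},
    {"dp":[0,0,0],"yaw":0},
    {"dp":[0,0,0],"yaw":0},
    {"dp":[0,0,0],"yaw":0},
    {"dp":[0,0,0],"yaw":0},
    {"dp":[0,0,0],"yaw":0},
  ],
)

```text
time_s: 3.73
tcp_pos: [0.5429, -0.0478, 0.1836]
eef_rot: [179.9, 0.0, 174.8]
contact_force: [0.4, 5.3, 1.3]
gripper_width: 0.0137
gripper_force: 30.0
```

Call:
apply_moves(
  targets=[
    {"dp":[0,0.0005,0.0003],"yaw":6},
    {"dp":[0,0.0005,0.0006],"yaw":12},
    {"dp":[0,0.0005,0.0009],"yaw":18},
    {"dp":[0,0.0005,0.0012],"yaw":24},
    {"dp":[0,0.0005,0.0015],"yaw":30},
    {"dp":[0,0.0005,0.0018],"yaw":36},
    {"dp":[0,0.0005,0.0021],"yaw":42},
    {"dp":[0,0.0005,0.0024],"yaw":48},
    {"dp":[0,0.0005,0.0027],"yaw":54},
    {"dp":[0,0.0005,0.003],"yaw":60},
  ],
)

```text
time_s: 4.57
tcp_pos: [0.5433, -0.0485, 0.1867]
eef_rot: [-179.9, 0.0, -124.9]
contact_force: [1.7, -2.4, -1.4]
gripper_width: 0.0139
gripper_force: 30.0
```

Call:
apply_moves(
  targets=[
    {"dp":[0,0,0.0003],"yaw":6},
    {"dp":[0,0,0.0006],"yaw":12},
    {"dp":[0,0,0.0009],"yaw":18},
    {"dp":[0,0,0.0012],"yaw":24},
    {"dp":[0,0,0.0015],"yaw":30},
    {"dp":[0,0,0.0018],"yaw":36},
    {"dp":[0,0,0.0021],"yaw":42},
    {"dp":[0,0,0.0025],"yaw":48},
    {"dp":[0,0,0.0025],"yaw":48},
    {"dp":[0,0,0.0025],"yaw":48},
    {"dp":[0,0,0.0025],"yaw":48},
  ],
)

```text
time_s: 5.48
tcp_pos: [0.5439, -0.0486, 0.189]
eef_rot: [-179.9, -0.0, -77.3]
contact_force: [4.7, -3.1, -4.2]
gripper_width: 0.0151
gripper_force: 32.4
```

Call:
apply_moves(
  targets=[
    {"dp":[0,0,0],"yaw":0},
    {"dp":[0,0,0],"yaw":0},
    {"dp":[0,0,0],"yaw":0},
    {"dp":[0,0,0],"yaw":0},
    {"dp":[0,0,0.01],"yaw":0},
    {"dp":[0,0,0.03],"yaw":0},
    {"dp":[0,0,0.06],"yaw":0},
    {"dp":[0,0,0.09],"yaw":0},
    {"dp":[0,0,0.12],"yaw":0},
    {"dp":[0,0,0.16],"yaw":0},
  ],
  grip=-1,
)

```text
time_s: 6.32
tcp_pos: [0.5416, -0.0483, 0.3499]
eef_rot: [179.9, 0.0, -77.2]
contact_force: [0.9, 0.3, -0.8]
gripper_width: 0.0761
gripper_force: 0.0
```

Call:
apply_moves(
  targets=[
    {"dp":[-0.02,0,0],"yaw":-7},
    {"dp":[-0.04,0,0],"yaw":-14},
    {"dp":[-0.06,0,0],"yaw":-21},
    {"dp":[-0.06,0,0],"yaw":-28},
    {"dp":[-0.06,0,0],"yaw":-35},
    {"dp":[-0.06,0,0],"yaw":-42},
    {"dp":[-0.06,0,0],"yaw":-49},
    {"dp":[-0.06,0,0],"yaw":-56},
    {"dp":[-0.06,0,0],"yaw":-63},
    {"dp":[-0.06,0,0],"yaw":-70},
    {"dp":[-0.06,0,0],"yaw":-77},
    {"dp":[-0.06,0,0],"yaw":-84},
    {"dp":[-0.06,0,0],"yaw":-91},
    {"dp":[-0.06,0,0],"yaw":-98},
    {"dp":[-0.06,0,0],"yaw":-105},
    {"dp":[-0.06,0,0],"yaw":-112},
    {"dp":[-0.06,0,0],"yaw":-119},
    {"dp":[-0.06,0,0],"yaw":-119},
    {"dp":[-0.06,0,0],"yaw":-119},
  ],
)

```text
time_s: 7.9
tcp_pos: [0.4827, -0.0483, 0.3498]
eef_rot: [180.0, 0.0, 164.1]
contact_force: [-0.9, 0.4, -0.9]
gripper_width: 0.0879
gripper_force: 0.0
```

```bash
python3 - <<'E'
from h import *
c,P=wrist('w2'); s=get_state(); print(s['time_s'],s['tcp_pos'],s['eef_rot'],s['joints'],s['gripper_width'])
M=masks(c)
Q=P[M['yel']]; Q=Q[(abs(Q[:,0]-.545)<.07)&(abs(Q[:,1]+.047)<.07)]
for lo,hi in ((.176,.195),(.154,.17)):
    q=Q[(Q[:,2]>lo)&(Q[:,2]<hi)]; print(lo,len(q),rect(q),np.median(q[:,2]),cv2.minEnclosingCircle((q[:,:2]*1000).astype(np.float32)))
Q=P[M['red']]; Q=Q[(abs(Q[:,0]-.465)<.03)&(abs(Q[:,1]+.025)<.03)&(Q[:,2]>.1)]
print('tab',len(Q),rect(Q[Q[:,2]>.14]),np.percentile(Q[:,2],[5,50,95]))
for fn in('scene','side'):
    c=shot(fn,fn[:2]+'2');P2=cloud(c);Q=P2[masks(c)['red']];Q=Q[(abs(Q[:,0]-.465)<.03)&(abs(Q[:,1]+.025)<.03)&(Q[:,2]>.1)]
    if len(Q): print(fn,'tab',len(Q),rect(Q),np.percentile(Q[:,2],[3,50,97]))
c=dict(np.load('pics/w1.npz'))
E
```

```text
7.95 [ 0.48270975 -0.04828055  0.34959801] [1.79985629e+02 2.77728849e-02 1.64085409e+02] [ 1.75798498e+01 -8.03289876e-01 -1.25917672e+01  3.41456044e-03
 -7.81804311e+01 -1.23495135e+02] 0.0875660563336851
0.176 887 ((542.1517944335938, -48.687042236328125), (13.76142406463623, 57.90553283691406), 5.27744197845459) 0.1848228143520218 ((541.8583374023438, -48.69285583496094), 29.006507873535156)
0.154 4826 ((541.0730590820312, -48.17726135253906), (94.95521545410156, 92.95197296142578), 75.42971801757812) 0.16132161610173995 ((542.0752563476562, -48.51994323730469), 47.949161529541016)
tab 152 ((462.3883056640625, -25.55192756652832), (14.033517837524414, 7.1553120613098145), 74.65301513671875) [0.12703052 0.14847229 0.15025852]
scene tab 48 ((465.1415100097656, -20.253511428833008), (15.05652141571045, 8.97435474395752), 78.52242279052734) [0.12161649 0.13980673 0.1512709 ]
side tab 65 ((466.449462890625, -26.228919982910156), (16.68539810180664, 8.862524032592773), 68.35163879394531) [0.12344416 0.14060832 0.15210765]
```

The wing has turned to about 95° (the cap is up 5 mm, about 1.75 rad) and the lid is still shut. Next I'll pinch the tab.

Call:
apply_moves(
  targets=[
    {"dp":[-0.02,0.0228,-0.02],"yaw":-0.2},
    {"dp":[-0.0204,0.0228,-0.05],"yaw":-0.2},
    {"dp":[-0.0204,0.0228,-0.09],"yaw":-0.2},
    {"dp":[-0.0204,0.0228,-0.13],"yaw":-0.2},
    {"dp":[-0.0204,0.0228,-0.16],"yaw":-0.2},
    {"dp":[-0.0204,0.0228,-0.18],"yaw":-0.2},
    {"dp":[-0.0204,0.0228,-0.195],"yaw":-0.2},
    {"dp":[-0.0204,0.0228,-0.205],"yaw":-0.2},
    {"dp":[-0.0204,0.0228,-0.208],"yaw":-0.2},
    {"dp":[-0.0204,0.0228,-0.208],"yaw":-0.2},
    {"dp":[-0.0204,0.0228,-0.208],"yaw":-0.2},
  ],
  grip=0.1,
)

```text
time_s: 8.97
tcp_pos: [0.4628, -0.0254, 0.1416]
eef_rot: [180.0, 0.0, 163.7]
contact_force: [-0.6, -0.5, 0.6]
gripper_width: 0.0395
gripper_force: 0.0
```

Call:
apply_moves(
  targets=[
    {"dp":[0,0,0],"yaw":0},
    {"dp":[0,0,0],"yaw":0},
    {"dp":[0,0,0],"yaw":0},
    {"dp":[0,0,0],"yaw":0},
    {"dp":[0,0,0],"yaw":0},
    {"dp":[0,0,0],"yaw":0},
    {"dp":[0,0,0],"yaw":0},
    {"dp":[0,0,0],"yaw":0},
  ],
  grip=1,
  squeeze=25,
)

```text
time_s: 9.63
tcp_pos: [0.4632, -0.0238, 0.1416]
eef_rot: [179.8, 0.1, 163.6]
contact_force: [-2.1, 9.8, 2.5]
gripper_width: 0.0159
gripper_force: 25.0
```

Call:
apply_moves(
  targets=[
    {"dp":[0,0,0.003],"yaw":0},
    {"dp":[0.0005,0,0.006],"yaw":0},
    {"dp":[0.001,0,0.01],"yaw":0},
    {"dp":[0.001,0,0.01],"yaw":0},
  ],
)

```text
time_s: 9.97
tcp_pos: [0.4647, -0.0242, 0.1518]
eef_rot: [179.8, 0.1, 163.7]
contact_force: [2.6, 5.5, -3.2]
gripper_width: 0.0156
gripper_force: 25.0
```

```bash
python3 - <<'E'
import numpy as np
R=np.hypot(147,21.6);p0=np.degrees(np.arctan2(21.6,147))
for th in list(range(8,108,5))+[108]:
    p=np.radians(p0+th); d=147-R*np.cos(p); z=R*np.sin(p)-21.6
    print(th,np.round([(d*.9605+.4-1)/1e3,(-d*.278+1.2)/1e3,(z-10)/1e3],4).tolist())
E
```

```text
8 [0.0037, -0.0, 0.0102]
13 [0.0077, -0.0012, 0.0225]
18 [0.0127, -0.0027, 0.0344]
23 [0.0187, -0.0044, 0.0457]
28 [0.0257, -0.0064, 0.0565]
33 [0.0335, -0.0087, 0.0666]
38 [0.0421, -0.0112, 0.0759]
43 [0.0515, -0.0139, 0.0845]
48 [0.0615, -0.0168, 0.0921]
53 [0.0722, -0.0199, 0.0988]
58 [0.0834, -0.0231, 0.1045]
63 [0.095, -0.0265, 0.1092]
68 [0.1069, -0.0299, 0.1128]
73 [0.1192, -0.0335, 0.1153]
78 [0.1315, -0.037, 0.1167]
83 [0.144, -0.0406, 0.1169]
88 [0.1564, -0.0442, 0.1161]
93 [0.1687, -0.0478, 0.1141]
98 [0.1808, -0.0513, 0.111]
103 [0.1926, -0.0547, 0.1068]
108 [0.204, -0.058, 0.1015]
```

Call:
apply_moves(
  targets=[
    {"dp":[0.0037,0,0.0102],"yaw":0},
    {"dp":[0.0077,-0.0012,0.0225],"yaw":0},
    {"dp":[0.0127,-0.0027,0.0344],"yaw":0},
    {"dp":[0.0187,-0.0044,0.0457],"yaw":0},
    {"dp":[0.0187,-0.0044,0.0457],"yaw":0},
  ],
)

```text
time_s: 10.38
tcp_pos: [0.4824, -0.0294, 0.1981]
eef_rot: [179.9, -0.0, 163.6]
contact_force: [-4.0, 7.0, 2.1]
gripper_width: 0.0158
gripper_force: 25.0
```

```bash
python3 - <<'E'
from h import *
a=shot('scene','s3');b=shot('side','d3')
cv2.imwrite('pics/both3.png',np.hstack([cv2.resize(a['image'][130:280,290:440],(400,400)),cv2.resize(b['image'][180:360,200:380],(400,400))])[:,:,::-1])
print(get_state()['contact_force'],get_state()['moment'])
E
```

```text
[-4.9676816   7.2183977   4.83642097] [ 2.13856319  1.52001476 -0.01321185]
```

View pics/both3.png

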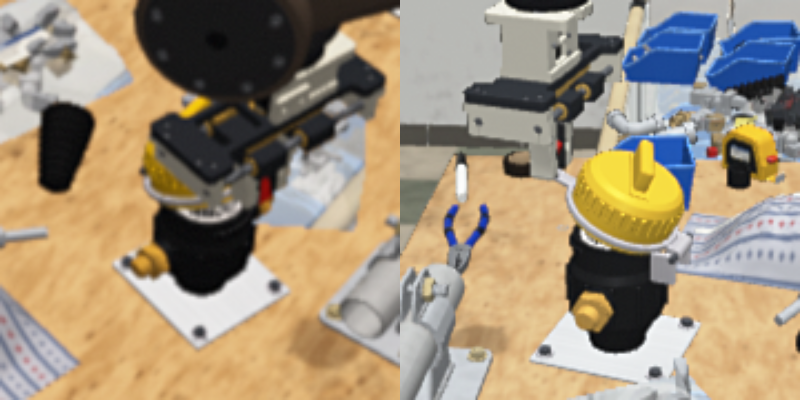

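The crops show the lid swung up about 23° with the tab in the fingers, so I'll continue the arc.

Call:
apply_moves(
  targets=[
    {"dp":[0.007,-0.002,0.0108],"yaw":0},
    {"dp":[0.0148,-0.0043,0.0209],"yaw":0},
    {"dp":[0.0234,-0.0068,0.0302],"yaw":0},
    {"dp":[0.0328,-0.0095,0.0388],"yaw":0},
    {"dp":[0.0428,-0.0124,0.0464],"yaw":0},
    {"dp":[0.0535,-0.0155,0.0531],"yaw":0},
    {"dp":[0.0647,-0.0187,0.0588],"yaw":0},
    {"dp":[0.0763,-0.0221,0.0635],"yaw":0},
    {"dp":[0.0882,-0.0255,0.0671],"yaw":0},
    {"dp":[0.1005,-0.0291,0.0696],"yaw":0},
  ],
)

```text
time_s: 11.32
tcp_pos: [0.5826, -0.0592, 0.2669]
eef_rot: [-180.0, -0.0, 163.6]
contact_force: [-1.9, 1.0, 2.0]
gripper_width: 0.0158
gripper_force: 25.0
```

Call:
apply_moves(
  targets=[
    {"dp":[0.0123,-0.0035,0.0014],"yaw":0},
    {"dp":[0.0248,-0.0071,0.0016],"yaw":0},
    {"dp":[0.0372,-0.0107,0.0008],"yaw":0},
    {"dp":[0.0495,-0.0143,-0.0012],"yaw":0},
    {"dp":[0.0616,-0.0178,-0.0043],"yaw":0},
    {"dp":[0.0734,-0.0212,-0.0085],"yaw":0},
    {"dp":[0.0848,-0.0245,-0.0138],"yaw":0},
    {"dp":[0.0848,-0.0245,-0.0138],"yaw":0},
    {"dp":[0.0848,-0.0245,-0.0138],"yaw":0},
  ],
)

```text
time_s: 12.07
tcp_pos: [0.6692, -0.0849, 0.2525]
eef_rot: [-179.9, 0.1, 163.6]
contact_force: [2.2, -5.8, 4.7]
gripper_width: 0.0156
gripper_force: 25.0
```

Call:
apply_moves(
  targets=[
    {"dp":[0,0,0],"yaw":0},
    {"dp":[0,0,0],"yaw":0},
    {"dp":[0,0,0],"yaw":0},
    {"dp":[0,0,0],"yaw":0},
    {"dp":[0,0,0.02],"yaw":0},
    {"dp":[0,0,0.05],"yaw":0},
    {"dp":[0,0,0.09],"yaw":0},
    {"dp":[0,0,0.118],"yaw":0},
    {"dp":[-0.03,0.01,0.118],"yaw":0},
    {"dp":[-0.07,0.02,0.118],"yaw":0},
    {"dp":[-0.11,0.03,0.118],"yaw":0},
    {"dp":[-0.14,0.04,0.118],"yaw":0},
    {"dp":[-0.16,0.045,0.118],"yaw":0},
    {"dp":[-0.17,0.045,0.118],"yaw":0},
    {"dp":[-0.17,0.045,0.118],"yaw":0},
    {"dp":[-0.17,0.045,0.118],"yaw":0},
  ],
  grip=-1,
)

```text
time_s: 13.4
tcp_pos: [0.4976, -0.0383, 0.371]
eef_rot: [180.0, 0.1, 163.7]
contact_force: [0.9, -0.5, 0.1]
gripper_width: 0.0875
gripper_force: 0.0
```

```bash
python3 - <<'E'
from h import *
c,P=wrist('w4'); s=get_state(); print(s['time_s'],s['tcp_pos'],s['eef_rot'])
np.save('pics/w4P.npy',P)
d=np.hypot(P[...,0]-.542,P[...,1]+.0487); m=(d<.036)&masks(c)['white']
q=P[m]; print(np.histogram(q[:,2],bins=np.arange(.04,.17,.006)))
h=q[(q[:,2]>.138)&(q[:,2]<.156)]; print(len(h),rect(h),np.median(h,0),np.percentile(h[:,2],[5,95]))
rim=q[abs(q[:,2]-.123)<.004]; print('rim',len(rim),cv2.minEnclosingCircle((rim[:,:2]*1000).astype(np.float32)) if len(rim) else '')
B=P[masks(c)['blue']]; B=B[(B[:,2]<.08)&(abs(B[:,1]-.3)<.09)&(abs(B[:,0]-.55)<.1)]; print('bin',len(B),rect(B))
t=B[B[:,2]>.055]; print(rect(t),t.mean(0))
E
```

```text
13.45 [ 0.49806283 -0.03838136  0.37060748] [1.79986680e+02 2.14597844e-02 1.63646288e+02]
(array([  1, 590,   6,   0,   0,  64,  10,   4,   3,  89,   3,   2,  75,
       410,  11,  16,  12, 285,  67,   0,   0]), array([0.04 , 0.046, 0.052, 0.058, 0.064, 0.07 , 0.076, 0.082, 0.088,
       0.094, 0.1  , 0.106, 0.112, 0.118, 0.124, 0.13 , 0.136, 0.142,
       0.148, 0.154, 0.16 , 0.166]))
360 ((541.7635498046875, -48.39826202392578), (11.916718482971191, 49.13030242919922), 80.7591781616211) [ 0.54044339 -0.04841009  0.14702623] [0.1436683  0.14853986]
rim 389 ((542.796142578125, -48.077083587646484), 34.16472244262695)
bin 8766 ((545.136474609375, 296.4938659667969), (128.24745178222656, 101.1005859375), 7.291199684143066)
((567.0885620117188, 299.229248046875), (84.08782958984375, 101.43112182617188), 6.876932144165039) [0.58784512 0.31056986 0.05854358]
```

View pics/w4.png

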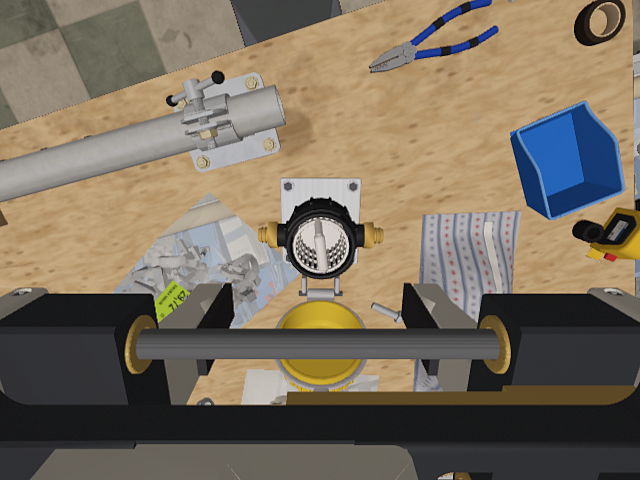

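The wrist view shows the lid open behind the pot at (320,340) and the basket handle at (320,240), running nearly vertically. The bin is at (568,160). Next I'll grasp the handle.

Call:
apply_moves(
  targets=[
    {"dp":[0.02,-0.005,-0.01],"yaw":4},
    {"dp":[0.0438,-0.0099,-0.03],"yaw":7.1},
    {"dp":[0.0438,-0.0099,-0.07],"yaw":7.1},
    {"dp":[0.0438,-0.0099,-0.11],"yaw":7.1},
    {"dp":[0.0438,-0.0099,-0.15],"yaw":7.1},
    {"dp":[0.0438,-0.0099,-0.175],"yaw":7.1},
    {"dp":[0.0438,-0.0099,-0.195],"yaw":7.1},
    {"dp":[0.0438,-0.0099,-0.21],"yaw":7.1},
    {"dp":[0.0438,-0.0099,-0.217],"yaw":7.1},
    {"dp":[0.0438,-0.0099,-0.22],"yaw":7.1},
    {"dp":[0.0438,-0.0099,-0.22],"yaw":7.1},
    {"dp":[0.0438,-0.0099,-0.22],"yaw":7.1},
  ],
  grip=0.1,
)

```text
time_s: 14.45
tcp_pos: [0.542, -0.0484, 0.1511]
eef_rot: [180.0, 0.0, 170.7]
contact_force: [0.8, -0.1, 1.1]
gripper_width: 0.0396
gripper_force: 0.0
```

Call:
apply_moves(
  targets=[
    {"dp":[0,0,0],"yaw":0},
    {"dp":[0,0,0],"yaw":0},
    {"dp":[0,0,0],"yaw":0},
    {"dp":[0,0,0],"yaw":0},
    {"dp":[0,0,0],"yaw":0},
    {"dp":[0,0,0],"yaw":0},
    {"dp":[0,0,0],"yaw":0},
    {"dp":[0,0,0],"yaw":0},
  ],
  grip=1,
  squeeze=30,
)

```text
time_s: 15.12
tcp_pos: [0.5414, -0.0483, 0.1508]
eef_rot: [180.0, 0.0, 170.7]
contact_force: [-0.8, 0.4, 1.8]
gripper_width: 0.0116
gripper_force: 30.0
```

Call:
apply_moves(
  targets=[
    {"dp":[0,0,0.003],"yaw":0},
    {"dp":[0,0,0.009],"yaw":0},
    {"dp":[0,0,0.017],"yaw":0},
    {"dp":[0,0,0.027],"yaw":0},
    {"dp":[0,0,0.037],"yaw":0},
    {"dp":[0,0,0.047],"yaw":0},
    {"dp":[0,0,0.057],"yaw":0},
    {"dp":[0,0,0.067],"yaw":0},
    {"dp":[0,0,0.077],"yaw":0},
    {"dp":[0,0,0.087],"yaw":0},
    {"dp":[0,0,0.097],"yaw":0},
    {"dp":[0,0,0.105],"yaw":0},
    {"dp":[0,0,0.109],"yaw":0},
    {"dp":[0,0,0.11],"yaw":0},
  ],
)

```text
time_s: 16.28
tcp_pos: [0.5415, -0.0483, 0.2615]
eef_rot: [180.0, 0.1, 170.7]
contact_force: [1.1, -0.9, -0.8]
gripper_width: 0.0118
gripper_force: 30.0
```

Call:
apply_moves(
  targets=[
    {"dp":[0,0.003,0],"yaw":0},
    {"dp":[0,0.01,0],"yaw":0},
    {"dp":[0,0.022,0],"yaw":0},
    {"dp":[0,0.039,0],"yaw":0},
    {"dp":[0,0.061,0],"yaw":0},
    {"dp":[0.002,0.086,0],"yaw":0},
    {"dp":[0.003,0.112,0],"yaw":0},
    {"dp":[0.004,0.139,0],"yaw":0},
    {"dp":[0.005,0.166,0],"yaw":0},
    {"dp":[0.006,0.193,0],"yaw":0},
    {"dp":[0.0065,0.22,0],"yaw":0},
    {"dp":[0.0065,0.247,0],"yaw":0},
    {"dp":[0.0065,0.274,0],"yaw":0},
    {"dp":[0.0065,0.3,0],"yaw":0},
    {"dp":[0.0065,0.32,0],"yaw":0},
    {"dp":[0.0065,0.335,0],"yaw":0},
    {"dp":[0.0065,0.343,0],"yaw":0},
    {"dp":[0.0065,0.347,0],"yaw":0},
    {"dp":[0.0065,0.347,0],"yaw":0},
    {"dp":[0.0065,0.347,0],"yaw":0},
  ],
)

```text
time_s: 17.95
tcp_pos: [0.5476, 0.298, 0.2605]
eef_rot: [-180.0, -0.0, 170.7]
contact_force: [-0.6, -1.0, -0.7]
gripper_width: 0.0118
gripper_force: 30.0
```

```bash
python3 - <<'E'
from h import *
c,P=wrist('w5'); s=get_state(); print(s['time_s'],s['tcp_pos'],s['eef_rot'],s['gripper_width'])
B=P[masks(c)['blue']]; B=B[(B[:,2]<.08)&(abs(B[:,1]-.3)<.09)&(abs(B[:,0]-.55)<.1)]; print('bin',len(B),rect(B))
t=B[B[:,2]>.055]; print(rect(t))
for n in('scene','side'):
    c=shot(n,n[:2]+'5'); Q=cloud(c); b=Q[masks(c)['blue']]; b=b[(abs(b[:,2]-.059)<.006)&(abs(b[:,1]-.3)<.09)&(abs(b[:,0]-.55)<.1)]; print(n,len(b),rect(b))
    w=Q[masks(c)['white']]; w=w[(abs(w[:,0]-.548)<.06)&(abs(w[:,1]-.299)<.06)&(w[:,2]>.1)&(w[:,2]<.26)]; print(' basket',len(w),np.percentile(w,[2,98],axis=0).round(3).tolist())
E
```

```text
18.0 [0.54766363 0.29778893 0.26063027] [-1.79991279e+02 -4.16970456e-03  1.70691944e+02] 0.011644788839001666
bin 6503 ((545.2340698242188, 296.8385925292969), (127.24800872802734, 100.37581634521484), 7.369822025299072)
((567.9833374023438, 299.9366760253906), (79.40830993652344, 101.54718780517578), 6.030072212219238)
scene 182 ((566.3040771484375, 303.75079345703125), (89.95887756347656, 100.55683135986328), 10.180588722229004)
 basket 814 [[0.519, 0.271, 0.159], [0.579, 0.331, 0.248]]
side 209 ((571.3382568359375, 301.3197937011719), (82.28217315673828, 111.26759338378906), 7.263294219970703)
 basket 629 [[0.524, 0.265, 0.161], [0.582, 0.327, 0.258]]
```

View pics/w5.png

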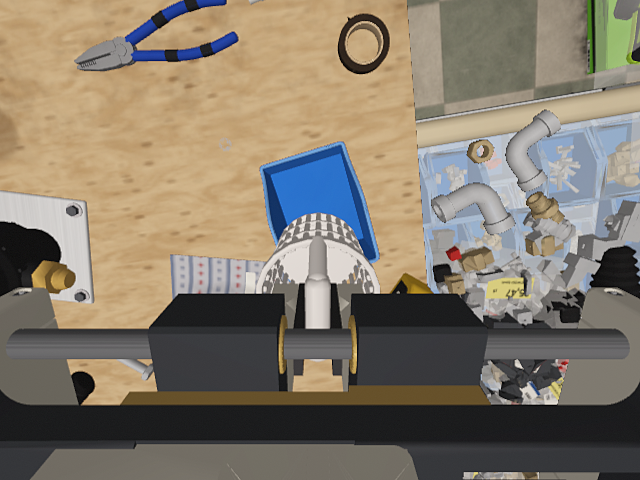

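The wrist view shows the basket held upright at (318,260), above the bin at about (320,200), and the offsets agree to about 1 mm. I'll lower it.

Call:
apply_moves(
  targets=[
    {"dp":[0,-0.0005,-0.004],"yaw":0},
    {"dp":[0,-0.0005,-0.012],"yaw":0},
    {"dp":[0,-0.0005,-0.024],"yaw":0},
    {"dp":[0,-0.0005,-0.038],"yaw":0},
    {"dp":[0,-0.0005,-0.052],"yaw":0},
    {"dp":[0,-0.0005,-0.066],"yaw":0},
    {"dp":[0,-0.0005,-0.08],"yaw":0},
    {"dp":[0,-0.0005,-0.094],"yaw":0},
    {"dp":[0,-0.0005,-0.107],"yaw":0},
    {"dp":[0,-0.0005,-0.119],"yaw":0},
    {"dp":[0,-0.0005,-0.129],"yaw":0},
    {"dp":[0,-0.0005,-0.137],"yaw":0},
    {"dp":[0,-0.0005,-0.143],"yaw":0},
    {"dp":[0,-0.0005,-0.147],"yaw":0},
    {"dp":[0,-0.0005,-0.15],"yaw":0},
    {"dp":[0,-0.0005,-0.15],"yaw":0},
  ],
)

```text
time_s: 19.43
tcp_pos: [0.5476, 0.2981, 0.1102]
eef_rot: [-180.0, -0.0, 170.7]
contact_force: [-0.1, -0.0, -0.7]
gripper_width: 0.0116
gripper_force: 30.0
```

Call:
apply_moves(
  targets=[
    {"dp":[0,0,-0.001],"yaw":0},
    {"dp":[0,0,-0.002],"yaw":0},
    {"dp":[0,0,-0.003],"yaw":0},
    {"dp":[0,0,-0.004],"yaw":0},
    {"dp":[0,0,-0.005],"yaw":0},
    {"dp":[0,0,-0.005],"yaw":0},
    {"dp":[0,0,-0.005],"yaw":0},
  ],
)

```text
time_s: 20.02
tcp_pos: [0.5477, 0.2981, 0.1055]
eef_rot: [-180.0, -0.0, 170.7]
contact_force: [-0.2, -0.3, -1.4]
gripper_width: 0.0119
gripper_force: 30.0
```

Call:
apply_moves(
  targets=[
    {"dp":[0,0,-0.0005],"yaw":0},
    {"dp":[0,0,-0.001],"yaw":0},
    {"dp":[0,0,-0.0015],"yaw":0},
    {"dp":[0,0,-0.0015],"yaw":0},
    {"dp":[0,0,-0.0015],"yaw":0},
  ],
)

```text
time_s: 20.43
tcp_pos: [0.5483, 0.2984, 0.1051]
eef_rot: [179.9, 0.1, 170.7]
contact_force: [0.4, -0.6, 5.9]
gripper_width: 0.0115
gripper_force: 30.0
```

It has touched down with 6 N. I'll release and rise.

Call:
apply_moves(
  targets=[
    {"dp":[0,0,0.001],"yaw":0},
    {"dp":[0,0,0.001],"yaw":0},
    {"dp":[0,0,0.001],"yaw":0},
    {"dp":[0,0,0.001],"yaw":0},
    {"dp":[0,0,0.001],"yaw":0},
    {"dp":[0,0,0.001],"yaw":0},
  ],
  grip=0,
)

```text
time_s: 20.93
tcp_pos: [0.5476, 0.2981, 0.1049]
eef_rot: [-180.0, -0.0, 170.7]
contact_force: [0.4, -0.2, -0.2]
gripper_width: 0.0425
gripper_force: 0.0
```

Call:
apply_moves(
  targets=[
    {"dp":[0,0,0.005],"yaw":0},
    {"dp":[0,0,0.015],"yaw":0},
    {"dp":[0,0,0.03],"yaw":0},
    {"dp":[0,0,0.05],"yaw":0},
    {"dp":[0,0,0.08],"yaw":0},
    {"dp":[0,0,0.12],"yaw":0},
    {"dp":[0.01,0,0.16],"yaw":0},
    {"dp":[0.04,0,0.19],"yaw":0},
    {"dp":[0.06,0,0.2],"yaw":0},
    {"dp":[0.06,0,0.2],"yaw":0},
    {"dp":[0.06,0,0.2],"yaw":0},
  ],
)

```text
time_s: 21.85
tcp_pos: [0.6084, 0.298, 0.3062]
eef_rot: [179.9, 0.1, 170.7]
contact_force: [-0.9, -0.1, -0.7]
gripper_width: 0.0438
gripper_force: 0.0
```

```bash
python3 - <<'E'
from h import *
c,P=wrist('w6'); s=get_state(); print(s['time_s'],s['tcp_pos'],s['gripper_width'],s['contact_force'])
M=masks(c); B=P[M['blue']]; B=B[(B[:,2]<.08)&(abs(B[:,1]-.3)<.09)&(abs(B[:,0]-.55)<.1)]; print('bin',rect(B))
w=P[M['white']]; w=w[(abs(w[:,0]-.548)<.05)&(abs(w[:,1]-.298)<.05)]
rim=w[(w[:,2]>.07)&(w[:,2]<.085)]; print('rim',len(rim),cv2.minEnclosingCircle((rim[:,:2]*1000).astype(np.float32)),np.percentile(rim[:,2],[5,50,95]))
A=np.c_[rim[:,:2],np.ones(len(rim))]; print('tilt',np.linalg.lstsq(A,rim[:,2],rcond=None)[0][:2])
a=shot('scene','s6')['image']; b=shot('side','d6')['image']
cv2.imwrite('pics/both6.png',np.hstack([cv2.resize(a[100:370,180:450],(400,400)),cv2.resize(b[140:340,210:410],(400,400))])[:,:,::-1])
E
```

```text
21.9 [0.60745731 0.29779776 0.30518312] 0.04379016989080279 [-0.45702499 -0.1228517  -0.0320889 ]
bin ((545.3051147460938, 296.7034606933594), (126.81938171386719, 99.91880798339844), 7.114984512329102)
rim 780 ((549.4351196289062, 296.5159912109375), 34.5135383605957) [0.07132752 0.07579628 0.0782221 ]
tilt [-0.01087943 -0.00601815]
```

View pics/both6.png

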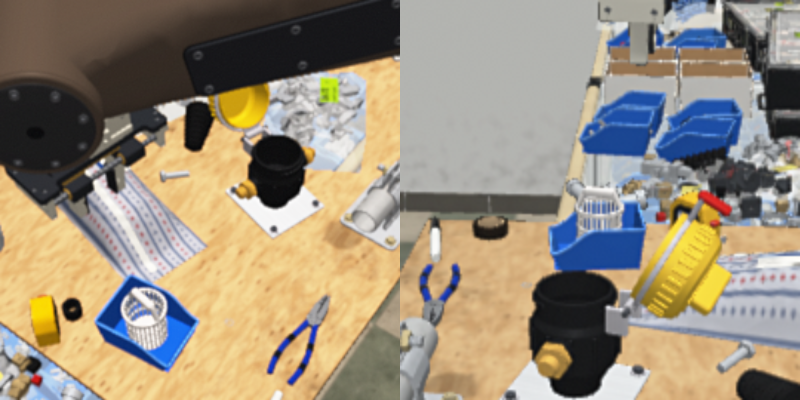

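The basket stands upright in the bin (scene crop at (145,315), tilt about 0.01 rad, 4 mm off centre). The lid stands open, the bystanders are where they were, and the gripper is clear, so I'll hand it in.

```bash
python3 -c "
from plant import r
print(r.close_job())"
```

```text
the job is handed in; nothing more can be done
None
```

I handed the job in at about 22 s, without seeing the verdict: the cap is unscrewed (about 1.75 rad by camera), the lid stands open by itself, and the basket stands upright in the blue bin, about 4 mm off centre.

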